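# Snap the service cover onto a gas-flow module

### The job

The blue cover of the gas-flow module has been left lying loose on it. Line it up and slide its teeth fully in between the heat-sink fins, under the steel strap, then press its near edge down until both spring clips have snapped and the cover lies flat on the module. Leave the other things on the bench where they are.

Things in the scene. Friction and masses are not known exactly. Their poses are not given: they have to be found in the camera images.
- cover: the loose blue metal cover, about 0.3 kg: plate 112 mm in x, 170 mm in y, 5 mm thick. Origin at the centre of the plate's underside, +x to its toothed rear edge, +y left, z up. It starts pulled back towards the robot, off to one side and askew, its flange standing on the module's deck, so that its near edge is 16 mm higher than its teeth. Friction on metal is about 0.6
- cover_flange (a point): middle of the cover's near edge, at x = -56 mm, on the plate's underside. Here a flange 150 mm long in y turns down; its outer face is flush with the near edge and its rounded foot ends 16 mm below the plate's underside. Two white discs on the plate, 14 mm in from this edge at y = +-42 mm, lie over the clips and show where to press
- cover_teeth (a point): middle of the line of the six teeth's tips, at x = 80 mm of the cover. The teeth are 24 mm long, 15 mm wide, 5 mm thick, flat with the plate, with round tips, at y = -60, -36, -12, 12, 36 and 60 mm
- module: the fixed white gas-flow module, 270 mm in x, 190 mm in y. Origin under its middle, +x from its front panel (robot side) to its heat sink. Its deck (x = -135 to -48.5 mm) and the side rims of the open bay behind it (to x = 65 mm, 52 to 95 mm either side of the middle) are level, 85 mm above the bench. A slot along the deck's edge takes the cover's flange
- seat (a point): point on the module, 9 mm behind its middle, level with the rims, with the module's axes. Cover origin and axes coincide with it when the teeth are fully in (plate's rear edge against the fins) and the cover lies flat; its near edge is then 1.5 mm past the deck's edge. The clips may push it back towards the robot by up to 1.5 mm
- fins (a point): middle of the line of the fins' round noses, at x = 65 mm of the module, level with the rims. 7 upright fins along x, 4 mm thick, 24 mm apart (y = -72 to 72 mm), 20 mm free between. A steel strap lies across them from 3 to 16 mm behind the noses, its underside 9 and its top 12 mm above the rims; the teeth pass under it. Behind it the fins rise to 24 mm above the rims
- clip_left_top (a point): point level with the rims above the left spring clip, in the slot 7 mm behind the deck's edge. Once the teeth are in, the flange stands on both clips and the near edge is about 9 mm high; pressed down there, each clip gives way with a click at about 5 to 10 N
- clip_right_top (a point): the same above the right spring clip
- cover_near_left (a point): point on the plate's underside at the near left corner: x = -50, y = 70 mm in the cover's frame
- cover_near_right (a point): the same at the near right corner: x = -50, y = -70 mm
- cover_rear_left (a point): the same at the rear left corner: x = 50, y = 70 mm
- cover_rear_right (a point): the same at the rear right corner: x = 50, y = -70 mm
- screwdriver: a screwdriver with a yellow handle, about 200 mm long, lying on the bench to the left of the module. Origin under its middle. Not to be disturbed
- vial_rack: a white rack 100 x 50 x 45 mm of small vials, to the right of the module. Origin under its middle. Not to be disturbed
- screw_dish: a round steel dish 68 mm across, 18 mm high, with screws in it. Origin under its middle. Not to be disturbed
- sniff_cone: a glass sniffing cone 75 mm high, 60 mm across its foot, standing on its mouth. Origin under its middle. Not to be disturbed
- amber_bottle: an amber glass bottle 150 mm high, 70 mm across. Origin under its middle. Not to be disturbed
- solvent_jar: a white plastic jar 80 mm high, 60 mm across. Origin under its middle. Not to be disturbed

How it is judged:
By the outcome, as a careful person would: the job done as asked, in the order asked, and still so for the second after the job is handed in, with the robot touching nothing.
It also fails if it takes over 61 s, if anything falls off the work surface, if the arm or the gripper's body presses on something with over 40 N, if the wrist force passes 120 N, or if a joint passes its speed limit or range.

### The arm

A 6-joint arm with a two-finger parallel gripper is mounted at the origin on the work surface. World frame = base frame: x ahead of the robot, y to its left, z up, the work surface at z = 0. Lengths are in mm, angles in rad, forces in N, time in s.
With the tool pointing down it reaches from about 275 to 750 mm from the base axis. Payload 10.2 kg.
Tool frame: the origin (TCP) lies between the finger pads; the fingertips stand 17 mm ahead of it and the grasp point (between the pads) lies 2 mm behind it (tips_ahead is the distance from the TCP to the fingertips, in mm); z points along the fingers, y is the line along which they close (so a half turn about z gives the same grasp; the last joint's range is limited). The gripper opens to 85 mm and grips with 20 to 120 N. Pads are 22 mm wide; open, the fingers measure 114 mm over their backs; the gripper's body (76 mm by 85 mm) begins 54 mm behind the grasp point. The pads swing forward as they close: fully open they stand 13 mm farther back than shut.
Start: joints at [-1.448, 0.313, 1.498, -0, 1.331, -0.223], TCP at [177.936, -493.933, 248.294] pointing down, gripper open.
Joint ranges: [-2.94, 2.94], [-0.97, 2.17], [0.19, 2.56], [-1.23, 4.37], [0.02, 3.11], [-2.88, 2.88]. Speed limits (rad/s): [2.39, 2.39, 3.01, 3.14, 3.14, 3.14].

### API

Orientations are given as a unit quaternion [w, x, y, z].
In Python, from rig import sense, capture, finish_job, boxes_of, tips_ahead gives the robot as it stands.
- The arm moves only by the tool drive_tool, never from a script. Its argument "commands" is text: rows parted by semicolons, each of 7 numbers parted by spaces: the shift along the world's x, y, z in units of 0.1 m (1.0 is 0.1 m), then the turn, a rotation vector about the world's x, y, z in units of pi/4 rad (1.0 is pi/4 rad), then the opening in per cent of the stroke, from 0 (shut) to 100 (fully open). A call has 1 to 20 rows; each row shifts and turns the commanded pose from where the row before left it; what a row does not reach is not made up. A row lasts 1/12 s, in which the tool goes at most 41.7 mm and 7.16 degrees, less where a joint would pass 70% of its speed; a pose out of reach is approached as far as the arm can. A call with a number of a shift or a turn outside -1 to 1 is refused whole. A call with a gripper value outside its range is refused whole. The fingers move at their own pace and stop on an object; "force" is the grip in N (left out, the last holds). Time passes only in rows, so rows that do not move let the fingers close. It gives the time, the measured TCP pose, the force, the opening and the grip force at its end, in the units of the state.
- sense(): the state, without advancing time (a new reading comes with each control period).
- capture(name): name is "scene" or "top"; returns a dict with "pixels" (384x512x3 uint8, blue, green, red), "fov_y" (degrees; the focal length in pixels is half the picture's height over the tangent of half this angle, whatever the lens; pixels are square), "cx", "cy" (the principal point, pixels), "position" and "attitude" of the camera in the world. Camera axes: x right, y down, z forward; pixel columns grow to the right and rows downward; lengths in mm; the calibration is good to about 2 mm. A picture is of the moment at which its call begins. There is no depth.
- finish_job(): hands the job in; it is judged then, once.
Trained networks look in a picture, given as the dict that the camera call returned (one of the last four; its "shot" number tells which), for a name from the list of things; names that differ only in an ending like _2 or _b are one class to them, and where a whole thing is asked for, a point or a joint stands for the part that bears it (a point fixed in the world has none). Each returns a list of dicts, best first, with "confidence" (0 to 1); they miss things now and then, are a little off and sometimes report something else, mostly with a low value. They report only what shows in the picture. A call takes as long as a camera call.
- boxes_of(picture, name): "position" ([column, row] in pixels, amid what is visible of it).
The state is a dict: "time_s": time; "joints": joint angles; "dq": joint speeds; "tau": joint torques, N m; "eef_pos": TCP position; "ee_rot": TCP orientation; "force": force on the tool from outside, world axes, zero at the start; "wrist_torque": the same for the moment, N m; "grip_width": opening from 0.0 (shut) to 1.0 (fully open); "grip_force": force on a finger pad.
Only numpy, scipy, OpenCV 4.12 (cv2) and the standard library are available. Lean on these libraries where they do the work, as an engineer would, in place of code of your own. Each camera call takes 0.05 s, during which the arm holds its last target. There are 200 camera calls.

## Working session

There is one attempt and no reset: what is moved stays moved. The work goes in short steps, Python scripts to look and compute and a tool call to move; the robot and the scene stay as the last step left them, time stands still between calls to the robot, and variables do not carry over. Pictures are saved under pics/ and viewed, at most 10 in all, crops included, and the job is handed in when it is done.

Besides the shell and the picture viewer there is one more tool, called after "Emit:" in YAML: its name, and indented under it one key for each argument. drive_tool: Moves the arm, as the interface text tells. Shifts and turns lie within -1 to 1; 1 stands for 0.1 m of shift or pi/4 rad of turn. Its arguments: {"type":"object","properties":{"commands":{"type":"string"},"force":{"type":"number"}},"required":["commands"]}

```bash
mkdir -p pics; ls; cat > h.py <<'E'
import numpy as np, cv2, json
from rig import *
from scipy.spatial.transform import Rotation as R
def K(p):
    f=p["pixels"].shape[0]/2/np.tan(np.radians(p["fov_y"])/2); return f,p["cx"],p["cy"]
def rot(p):
    a=np.array(p["attitude"],float)
    return a if a.shape==(3,3) else R.from_quat(a,scalar_first=True).as_matrix()
def at_z(p,uv,z):
    f,cx,cy=K(p); d=rot(p)@np.array([(uv[0]-cx)/f,(uv[1]-cy)/f,1]); o=np.array(p["position"])
    return o+d*(z-o[2])/d[2]
def proj(p,X):
    f,cx,cy=K(p); c=(np.atleast_2d(X)-np.array(p["position"]))@rot(p)
    return c[:,:2]/c[:,2:]*f+[cx,cy]
E
python3 - <<'E'
from h import *
for n in("scene","top"):
    p=capture(n); cv2.imwrite(f"pics/{n}0.png",p["pixels"])
    print(n,K(p),p["position"],p["attitude"])
    for o,z in dict(seat=85,fins=85,module=85,clip_left_top=85,clip_right_top=85,cover=95,cover_flange=101,cover_teeth=88,cover_near_left=101,cover_near_right=101,cover_rear_left=90,cover_rear_right=90,screwdriver=10,vial_rack=25,screw_dish=9,sniff_cone=40,amber_bottle=75,solvent_jar=40).items():
        b=boxes_of(p,o)[:1]
        if b: print(o,np.round(b[0]["position"],1),round(b[0]["confidence"],2),at_z(p,b[0]["position"],z).round(0))
print(sense())
E
```

```text
pics
scene (np.float64(495.0738436665155), 265.0543422733426, 185.79951531417967) [1333.27788232  370.60173947 1144.20291519] [-0.17722646  0.48616993  0.80826905 -0.28094611]
seat [266.3 222.8] 0.7 [680.  47.  85.]
fins [264.  224.3] 0.77 [687.  44.  85.]
module [265.2 226.6] 0.78 [692.  50.  85.]
clip_left_top [264.3 224.4] 0.95 [687.  45.  85.]
clip_right_top [264.1 223.5] 0.83 [685.  43.  85.]
cover [270.6 193.7] 0.85 [597.  17.  95.]
cover_flange [268.1 190.9] 0.96 [596.   9. 101.]
cover_teeth [270.4 192.5] 0.95 [589.  12.  88.]
cover_near_left [266.1 192.9] 0.62 [604.   7. 101.]
cover_near_right [270.  192.4] 0.81 [598.  16. 101.]
cover_rear_left [271.8 192.3] 0.89 [588.  16.  90.]
cover_rear_right [268.2 190.7] 0.84 [587.   5.  90.]
screwdriver [329.3 234. ] 0.94 [585. 193.  10.]
vial_rack [221.2 194.8] 0.69 [ 618. -129.   25.]
screw_dish [413.1 203.4] 0.68 [374. 365.   9.]
sniff_cone [199.3 121.9] 0.51 [ 408. -334.   40.]
amber_bottle [152.3 134.7] 0.84 [ 552. -407.   75.]
solvent_jar [416.7 244.9] 0.74 [528. 414.  40.]
top (np.float64(449.27794038531874), 255.34778947330142,
[... 886 characters left out ...]
9.  40.]
{'time_s': 1.9, 'joints': array([-1.44842810e+00,  3.12899118e-01,  1.49769638e+00, -1.65609409e-05,
        1.33102178e+00, -2.23388853e-01]), 'dq': array([ 0.00058833, -0.00068413, -0.00141489, -0.00023202,  0.00022212,
       -0.00081619]), 'tau': array([-5.72751160e-04, -4.12170553e+01, -2.59895790e+01, -2.19918861e-04,
        6.06365593e-04, -1.58364543e-05]), 'eef_pos': array([ 177.91777861, -493.93487592,  248.29599055]), 'ee_rot': array([-1.27050160e-05,  9.85093348e-01,  1.72020626e-01, -7.41154571e-06]), 'force': array([0.40173516, 0.22292427, 0.72420435]), 'wrist_torque': array([-0.00459379, -0.02682643, -0.01091739]), 'grip_force': 0.0, 'grip_width': 0.9977214962784644}
```

```bash
python3 - <<'E'
import cv2
a=cv2.imread("pics/top0.png")[120:220,180:320]; cv2.imwrite("pics/t0c.png",cv2.resize(a,None,fx=5.7,fy=5.7,interpolation=cv2.INTER_CUBIC))
a=cv2.imread("pics/scene0.png")[150:290,180:360]; cv2.imwrite("pics/s0c.png",cv2.resize(a,None,fx=4.2,fy=4.2,interpolation=cv2.INTER_CUBIC))
E
```

```text
(no output)
```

View pics/t0c.png

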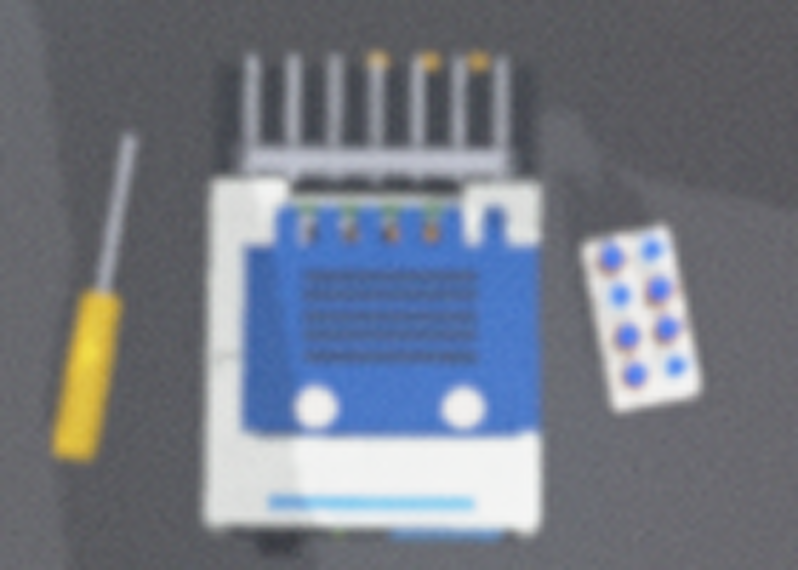

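View pics/s0c.png

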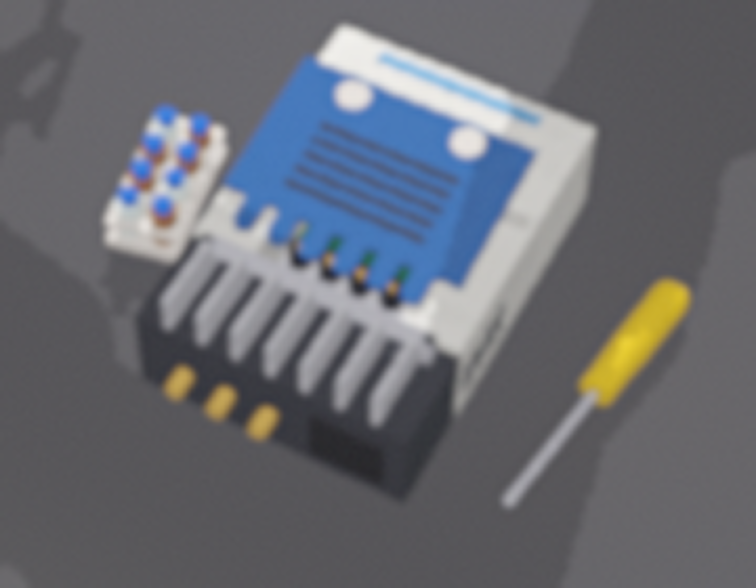

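```bash
cat > meas.py <<'E'
from h import *
def warp(p,z,x0,x1,y0,y1,s=.5):
    X,Y=np.meshgrid(np.arange(x0,x1,s),np.arange(y0,y1,s),indexing="ij")
    uv=proj(p,np.c_[X.ravel(),Y.ravel(),np.full(X.size,z)]).astype(np.float32)
    return cv2.remap(p["pixels"],uv[:,0].reshape(X.shape),uv[:,1].reshape(X.shape),cv2.INTER_CUBIC).astype(float),X[:,0],Y[0]
def discs(p,z=104.3,c=(590,15)):
    I,X,Y=warp(p,z,c[0]-90,c[0]+60,c[1]-90,c[1]+80)
    m=(I.min(2)>140).astype(np.uint8)
    n,l,st,ce=cv2.connectedComponentsWithStats(m)
    r=[]
    for i in range(1,n):
        if 150*1<st[i,4]<3000 and st[i,2]<60 and st[i,3]<60 and min(st[i,0],st[i,1])>0: r.append((X[0]+ce[i][1]*.5,Y[0]+ce[i][0]*.5,st[i,4]/4))
    return np.array(r)
E
python3 - <<'E'
from meas import *
from scipy.signal import find_peaks
p=capture("top"); np.save("top.npy",p,allow_pickle=True)
q=capture("scene"); np.save("scene.npy",q,allow_pickle=True)
I,X,Y=warp(p,109,700,760,-80,125); g=cv2.GaussianBlur(I.sum(2)/3,(0,0),3)
for x in range(705,756,10):
    r=g[int((x-700)*2)]; pk,_=find_peaks(r,prominence=15); print("fins",x,Y[pk],r[pk].round())
I,X,Y=warp(p,85,460,700,-110,150)
def edge(v,c,lo,hi):
    th=(lo+hi)/2; s=np.where(np.diff(np.sign(v-th)))[0]; return [round(float(c[i]+(th-v[i])/(v[i+1]-v[i])*.5),1) for i in s]
R_=I[:,:,2]
for x in range(500,690,15): print("red z85 x",x,edge(R_[(x-460)*2-4:(x-460)*2+5].mean(0),Y,60,200))
for y in (110,100,95,0,-20,-60,-65): print("red along x, y",y,edge(R_[:,(y+110)*2-4:(y+110)*2+5].mean(1),X,60,200))
for z in (104.3,):print("discs",discs(p,z))
print("discs scene",discs(q))
for y in (90,80,-5,25,-60): 
  print("y",y,[int(v) for v in R_[::8,(y+110)*2]])
E
```

```text
fins 705 [-56.  -31.   -8.   16.   40.5  64.   87.5] [151. 154. 153. 143. 141. 156. 152.]
fins 715 [-56.  -31.5  -8.   16.   40.   64.   87.5] [148. 144. 153. 141. 146. 157. 151.]
fins 725 [-56.  -31.5  -8.   16.   39.5  64.   88. ] [147. 142. 153. 143. 147. 154. 151.]
fins 735 [-56.  -32.   -8.   16.   40.   63.5  87.5] [148. 150. 155. 152. 147. 155. 149.]
fins 745 [-33.  -10.5  15.5  40.   64.   87.5] [131. 144. 152. 132. 138. 136.]
fins 755 [] []
red z85 x 500 [-80.8, 116.1]
red z85 x 515 [-80.8, 116.1]
red z85 x 530 [-79.1, -57.3, -44.1, -25.5, 42.8, 64.1, 82.2, 116.1]
red z85 x 545 [-47.7, -20.3, 37.4, 63.9, 92.9, 115.3]
red z85 x 560 [93.0, 115.6]
red z85 x 575 [92.7, 115.4]
red z85 x 590 [92.6, 115.0]
red z85 x 605 [-107.4, 91.8, 115.0, 115.0]
red z85 x 620 [-104.3, 91.5, 115.1]
red z85 x 635 [-101.6, 91.6, 114.3]
red z85 x 650 [-81.2, -57.8, -46.2, -33.4, -17.5, -14.0, 33.0, 33.0, 34.9, 55.3, 60.8, 73.9, 114.5]
red z85 x 665 [-81.6, 114.7]
red z85 x 680 [-64.7, -29.2, 14.4, 17.4, 61.4, 110.1]
red along x, y 110 [474.9, 679.8]
red along x, y 100 [476.1, 681.5]
red along x, y 9
[... 975 characters left out ...]
0, 77, 78, 76, 76, 82, 79, 77, 80, 74, 80, 77, 74, 81, 79, 76, 73, 78, 75, 75, 74, 72, 73, 74, 71, 78, 96, 147, 159, 109, 80, 119, 164, 186, 187, 162]
y 25 [103, 109, 98, 95, 166, 225, 216, 160, 157, 222, 241, 241, 241, 240, 241, 241, 234, 168, 95, 75, 76, 71, 77, 76, 75, 75, 74, 74, 76, 77, 76, 79, 78, 78, 79, 77, 72, 76, 74, 75, 77, 76, 72, 72, 70, 80, 91, 95, 84, 80, 98, 150, 158, 104, 77, 102, 148, 183, 182, 151]
y -60 [105, 107, 98, 114, 193, 240, 244, 243, 242, 243, 243, 242, 242, 242, 242, 243, 233, 173, 102, 76, 77, 79, 80, 78, 76, 79, 77, 74, 76, 75, 76, 75, 76, 75, 76, 73, 75, 76, 74, 76, 77, 73, 73, 72, 86, 121, 154, 172, 169, 166, 180, 204, 219, 214, 181, 146, 141, 140, 144, 130]
```

Emit:
drive_tool:
  commands: "0.28 0.27 0 0 0 0.111 77;0.28 0.27 0 0 0 0.111 77;0.28 0.27 0 0 0 0.111 77;0.28 0.27 0 0 0 0.111 77;0.28 0.27 0 0 0 0.111 77;0.28 0.27 0 0 0 0.111 77;0.28 0.27 0 0 0 0.111 77;0.28 0.27 0 0 0 0.111 77;0.28 0.27 0 0 0 0.111 77;0.28 0.27 0 0 0 0.111 77;0.28 0.27 0 0 0 0.111 77;0.28 0.27 0 0 0 0.111 77;0.28 0.27 0 0 0 0.111 77;0.28 0.27 0 0 0 0.111 77;0 0 0 0 0 0 77"

```text
time_s: 3.25
eef_pos: [572.9, -111.4, 247.7]
ee_rot: [-0.0, 0.705, 0.709, 0.001]
force: [0.1, 0.5, -0.4]
grip_width: 0.769
grip_force: 0.0
```

```bash
python3 - <<'E'
from meas import *
s=sense(); print(s["time_s"],s["eef_pos"],s["grip_width"],R.from_quat(s["ee_rot"],scalar_first=True).as_matrix().round(4),s["force"])
print(tips_ahead, tips_ahead() if callable(tips_ahead) else "")
p=np.load("top.npy",allow_pickle=True).item()
I,X,Y=warp(p,104.3,515,560,-60,75)
m=(I.min(2)>185).astype(np.uint8);n,l,st,ce=cv2.connectedComponentsWithStats(m)
for i in range(1,n): print(X[0]+ce[i][1]*.5,Y[0]+ce[i][0]*.5,st[i])
E
```

```text
3.25 [ 572.910338   -111.35014427  247.70883207] 0.7692563315848443 [[-5.1e-03  1.0e+00  8.0e-04]
 [ 1.0e+00  5.1e-03  1.4e-03]
 [ 1.4e-03  8.0e-04 -1.0e+00]] [ 0.07914509  0.47405207 -0.43333604]
17.0 
519.8884573699422 7.3500722543352595 [   0    0  270   23 5536]
542.453125 -33.51596467391305 [  32   34   44   43 1472]
542.7907534246575 50.110958904109594 [ 199   34   43   44 1460]
```

Emit:
drive_tool:
  commands: "-0.22 0.12 -0.25 0 0 0 77;-0.22 0.12 -0.25 0 0 0 77;-0.22 0.12 -0.25 0 0 0 77;-0.22 0.12 -0.25 0 0 0 77;-0.22 0.12 -0.25 0 0 0 77;0 0 -0.1 0 0 0 77;0 0 -0.05 0 0 0 77;0 0 -0.03 0 0 0 77;0 0 0 0 0 0 77"

```text
time_s: 4.0
eef_pos: [460.6, -56.5, 105.5]
ee_rot: [0.0, 0.709, 0.705, 0.0]
force: [-0.0, -0.4, -0.2]
grip_width: 0.767
grip_force: 0.0
```

Emit:
drive_tool:
  commands: "0 0 -0.02 0 0 0 77;0 0 0 0 0 0 77"

```text
time_s: 4.17
eef_pos: [460.5, -56.3, 103.6]
ee_rot: [0.001, 0.709, 0.705, 0.0]
force: [0.3, 0.1, -0.2]
grip_width: 0.769
grip_force: 0.0
```

Emit:
drive_tool:
  commands: "0 0 -0.02 0 0 0 77;0 0 0 0 0 0 77"

```text
time_s: 4.33
eef_pos: [460.1, -56.0, 101.3]
ee_rot: [0.0, 0.709, 0.705, 0.0]
force: [-0.4, -0.1, -0.7]
grip_width: 0.767
grip_force: 0.0
```

Emit:
drive_tool:
  commands: "0 0 -0.02 0 0 0 77;0 0 0 0 0 0 77"

```text
time_s: 4.5
eef_pos: [459.9, -55.9, 99.1]
ee_rot: [-0.0, 0.709, 0.705, -0.0]
force: [0.0, 1.0, 0.2]
grip_width: 0.767
grip_force: 0.0
```

Emit:
drive_tool:
  commands: "0 0 -0.02 0 0 0 77;0 0 0 0 0 0 77"

```text
time_s: 4.67
eef_pos: [459.8, -55.9, 97.0]
ee_rot: [-0.0, 0.709, 0.706, -0.0]
force: [-0.0, -0.1, 0.3]
grip_width: 0.773
grip_force: 0.0
```

Emit:
drive_tool:
  commands: "0 0 -0.02 0 0 0 77;0 0 0 0 0 0 77"

```text
time_s: 4.83
eef_pos: [460.1, -56.0, 95.5]
ee_rot: [0.0, 0.709, 0.706, 0.0]
force: [-0.6, 0.2, 1.7]
grip_width: 0.773
grip_force: 1.1
```

Emit:
drive_tool:
  commands: "0 0 0.3 0 0 0 77;0 0 0.25 0 0 0 77;0.295 -0.13 0 0 0 0 77;0.295 -0.13 0 0 0 0 77;0.295 -0.13 0 0 0 0 77;0.295 -0.13 0 0 0 0 77;0 0 -0.25 0 0 0 77;0 0 -0.25 0 0 0 77;0 0 0 0 0 0 77;0 0 0 0 0 0 77"

```text
time_s: 5.67
eef_pos: [577.4, -107.7, 99.7]
ee_rot: [-0.001, 0.709, 0.706, -0.0]
force: [0.7, -0.4, 0.4]
grip_width: 0.772
grip_force: 0.0
```

Emit:
drive_tool:
  commands: "0 0.1 -0.02 0 0 0 77;0 0.05 0 0 0 0 77;0 0 0 0 0 0 77"

```text
time_s: 5.92
eef_pos: [578.3, -91.6, 99.6]
ee_rot: [0.001, 0.708, 0.706, 0.0]
force: [0.3, 0.4, 0.4]
grip_width: 0.772
grip_force: 0.0
```

```bash
python3 - <<'E'
from meas import *
p=capture("top"); q=capture("scene")
a=cv2.resize(p["pixels"][130:220,200:310],None,fx=5,fy=5,interpolation=cv2.INTER_CUBIC); b=cv2.resize(q["pixels"][140:260,190:330],None,fx=4,fy=4,interpolation=cv2.INTER_CUBIC)
h=min(a.shape[0],b.shape[0]); o=np.hstack([a[:h],b[:h]]); o=cv2.resize(o,None,fx=.72,fy=.72); print(o.shape); cv2.imwrite("pics/a1.png",o)
E
```

```text
(324, 799, 3)
```

View pics/a1.png

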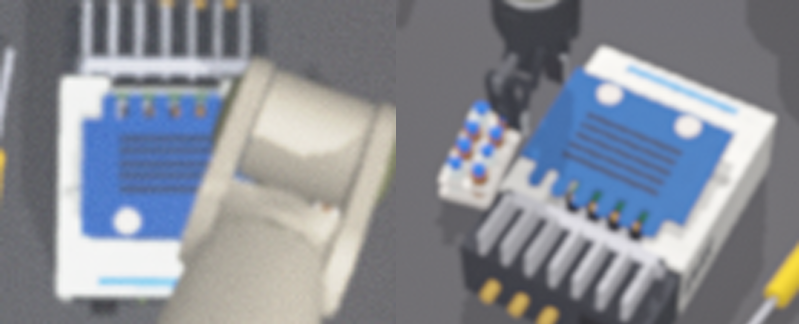

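Emit:
drive_tool:
  commands: "0 0.03 0 0 0 0 77;0 0.02 0 0 0 0 77;0 0 0 0 0 0 77"

```text
time_s: 6.27
eef_pos: [578.0, -87.6, 98.5]
ee_rot: [0.0, 0.709, 0.706, 0.0]
force: [1.0, -0.5, 0.5]
grip_width: 0.77
grip_force: 0.0
```

Emit:
drive_tool:
  commands: "0 0.03 0 0 0 0 77;0 0.02 0 0 0 0 77;0 0 0 0 0 0 77"

```text
time_s: 6.52
eef_pos: [578.0, -82.7, 98.3]
ee_rot: [0.0, 0.709, 0.706, -0.0]
force: [0.5, -0.7, -0.3]
grip_width: 0.773
grip_force: 0.0
```

```bash
cat >> meas.py <<'E'
def sdiscs(q):
    I,X,Y=warp(q,104.3,520,590,-70,85)
    m=(I[:,:,2]>165).astype(np.uint8);n,l,st,ce=cv2.connectedComponentsWithStats(m)
    return [(round(X[0]+ce[i][1]*.5,1),round(Y[0]+ce[i][0]*.5,1),int(st[i,4])) for i in range(1,n) if 400<st[i,4]]
E
python3 - <<'E'
from meas import *
print(sdiscs(np.load("scene.npy",allow_pickle=True).item())); print(sdiscs(capture("scene")))
E
```

```text
[(np.float64(532.6), np.float64(8.8), 11373)]
[(np.float64(532.9), np.float64(10.6), 12139)]
```

```bash
sed -i 's/>165/>T/; s/def sdiscs(q)/def sdiscs(q,T=200,x0=534)/; s/104.3,520,590/104.3,x0,x0+50/' meas.py
python3 - <<'E'
from meas import *
a=np.load("scene.npy",allow_pickle=True).item(); b=capture("scene"); np.save("scene1.npy",b,allow_pickle=True)
for T in (170,200):
  for x0 in (526,532): print(T,x0,sdiscs(a,T,x0),sdiscs(b,T,x0))
E
```

```text
170 526 [(np.float64(537.3), np.float64(9.1), 7388)] [(np.float64(537.2), np.float64(11.9), 8171)]
170 532 [(np.float64(544.6), np.float64(-31.5), 1979), (np.float64(544.9), np.float64(52.2), 2007)] [(np.float64(544.6), np.float64(-28.5), 2121), (np.float64(544.1), np.float64(55.1), 2301)]
200 526 [(np.float64(527.7), np.float64(3.3), 2092), (np.float64(545.1), np.float64(-31.5), 1397), (np.float64(545.4), np.float64(52.2), 1414)] [(np.float64(536.9), np.float64(12.6), 6293)]
200 532 [(np.float64(545.1), np.float64(-31.5), 1397), (np.float64(545.4), np.float64(52.2), 1414)] [(np.float64(544.5), np.float64(-28.6), 1634), (np.float64(545.0), np.float64(55.4), 1675)]
```

Emit:
drive_tool:
  commands: "0 0.03 0 0 0 0 77;0 0 0 0 0 0 77"

```text
time_s: 6.78
eef_pos: [577.9, -79.7, 98.3]
ee_rot: [-0.0, 0.709, 0.706, -0.0]
force: [0.6, 0.3, -0.4]
grip_width: 0.768
grip_force: 0.1
```

Emit:
drive_tool:
  commands: "0 0.03 0 0 0 0 77;0 0 0 0 0 0 77;0 0 0 0 0 0 77"

```text
time_s: 7.03
eef_pos: [577.9, -76.6, 98.3]
ee_rot: [-0.0, 0.709, 0.706, 0.0]
force: [0.8, 1.0, -0.4]
grip_width: 0.77
grip_force: 0.0
```

```bash
python3 - <<'E'
from meas import *
b=capture("scene"); np.save("scene1.npy",b,allow_pickle=True)
for T in (170,200):
  print(T,sdiscs(b,T,532))
E
```

```text
170 [(np.float64(544.0), np.float64(-21.0), 2272), (np.float64(544.5), np.float64(61.4), 2293)]
200 [(np.float64(544.5), np.float64(-22.6), 1653), (np.float64(545.1), np.float64(61.5), 1720)]
```

Emit:
drive_tool:
  commands: "0 -0.3 0 0 0 0 77;0 0 0.3 0 0 0 77;0 0 0.3 0 0 0 77;-0.052 0.088 0 0 0 -0.143 77;-0.052 0.088 0 0 0 -0.143 77;-0.052 0.088 0 0 0 -0.143 77;-0.052 0.088 0 0 0 -0.143 77;-0.052 0.088 0 0 0 -0.143 77;-0.052 0.088 0 0 0 -0.143 77;-0.052 0.088 0 0 0 -0.143 77;-0.052 0.088 0 0 0 -0.143 77;-0.052 0.088 0 0 0 -0.143 77;-0.052 0.088 0 0 0 -0.143 77;-0.052 0.088 0 0 0 -0.143 77;-0.052 0.088 0 0 0 -0.143 77;-0.052 0.088 0 0 0 -0.143 77;-0.052 0.088 0 0 0 -0.143 77;0 0 0 0 0 0 77"

```text
time_s: 8.58
eef_pos: [504.4, 17.5, 158.3]
ee_rot: [-0.0, 1.0, -0.004, -0.0]
force: [-0.1, 0.0, 0.0]
grip_width: 0.771
grip_force: 0.0
```

```bash
python3 - <<'E'
from meas import *
s=sense(); M=R.from_quat(s["ee_rot"],scalar_first=True).as_matrix(); print(s["eef_pos"],np.degrees(np.arctan2(M[1,0],M[0,0])))
p=capture("top"); q=capture("scene"); print(sdiscs(q,200,532))
a=cv2.resize(p["pixels"][130:215,205:310],None,fx=5,fy=5,interpolation=cv2.INTER_CUBIC); b=cv2.resize(q["pixels"][150:256,210:330],None,fx=4,fy=4,interpolation=cv2.INTER_CUBIC)
h=min(a.shape[0],b.shape[0]); o=np.hstack([a[:h],b[:h]]); o=cv2.resize(o,None,fx=.79,fy=.79); print(o.shape); cv2.imwrite("pics/a2.png",o[:,:800])
E
```

```text
[504.39945955  17.46302041 158.33738479] -0.5133607383776663
[(np.float64(544.5), np.float64(-22.5), 1695), (np.float64(545.1), np.float64(61.5), 1756)]
(335, 794, 3)
```

View pics/a2.png

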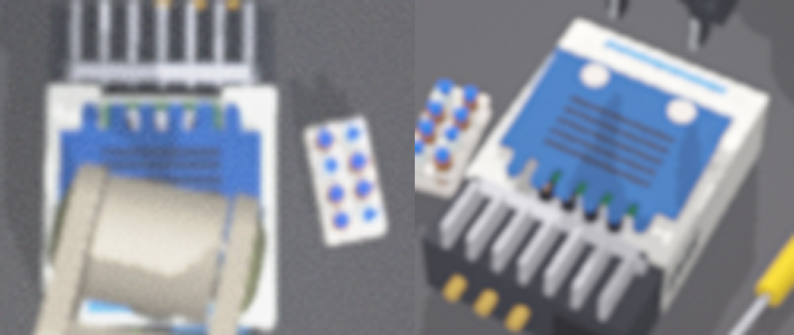

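```bash
cat > e.py <<'E'
from meas import *
def go(xs,teeth,z0=94):
    p=capture("top"); 
    for x in xs:
        z=z0+ (0 if z0<94 else (632-x)*.118)
        I,X,Y=warp(p,z,x-2,x+3,-110,150); v=I[:,:,2].mean(0); bl=(I[:,:,0]-I[:,:,2]).mean(0)
        print(x,[round(float(Y[i]+.5*(55-bl[i])/(bl[i+1]-bl[i])),1) for i in np.where(np.diff(np.sign(bl-55)))[0]])
if __name__=="__main__": go([610,620,630,640,648,654],0)
E
python3 e.py
```

```text
610 [-66.2, 60.5, 60.5, 81.1, 99.6]
620 [-66.3, 99.7]
630 [-66.5, 100.3]
640 [-52.3, 13.4, 20.5, 37.0, 37.0, 43.0, 86.0]
648 [-49.8, -34.7, -28.5, -11.2, -2.5, 11.5, 22.8, 35.1, 46.2, 60.6, 69.5, 83.3]
654 [-48.8, -35.4, -28.1, -11.3, -2.9, 11.9, 22.0, 35.5, 45.9, 60.5, 70.1, 82.6]
```

Emit:
drive_tool:
  commands: "0 0 -0.3 0 0 0 77;0 0 -0.2 0 0 0 77;0 0 -0.095 0 0 0 77;0 0 0 0 0 0 77;0.06 0 0 0 0 0 77;0.06 0 0 0 0 0 77;0 0 0 0 0 0 77"

```text
time_s: 9.32
eef_pos: [518.9, 16.0, 100.0]
ee_rot: [0.0, 1.0, -0.003, 0.001]
force: [-0.3, 0.1, 1.1]
grip_width: 0.773
grip_force: 0.0
```

Emit:
drive_tool:
  commands: "0.05 0 0 0 0 0 77;0.05 0 0 0 0 0 77;0 0 0 0 0 0 77"

```text
time_s: 9.57
eef_pos: [528.2, 16.2, 99.2]
ee_rot: [0.0, 1.0, -0.003, 0.001]
force: [-0.1, -0.0, 0.2]
grip_width: 0.775
grip_force: 0.0
```

```bash
python3 e.py; python3 -c "
from meas import *
q=capture('scene')
for x in (532,538,542,548): print(sdiscs(q,200,x))"
```

```text
610 [-66.2, -14.1, 86.2, 100.6]
620 [-66.4, -6.9, -6.0, -6.0, 28.2, 82.4, 100.8]
630 [-66.5, 58.8, 62.0, 62.0, 100.6]
640 [-66.6, 100.0, 100.0]
648 [-64.2, 98.2]
654 [-50.8, -34.0, -28.4, -9.5, -9.5, -3.1, 13.4, 21.2, 36.7, 45.4, 61.4, 70.1, 83.8]
[(np.float64(536.3), np.float64(-48.2), 1322), (np.float64(536.5), np.float64(18.6), 2246), (np.float64(536.6), np.float64(74.7), 802), (np.float64(555.5), np.float64(-22.9), 1264), (np.float64(556.7), np.float64(60.8), 1323)]
[(np.float64(539.4), np.float64(-47.5), 440), (np.float64(539.6), np.float64(19.2), 827), (np.float64(555.5), np.float64(-22.9), 1264), (np.float64(556.7), np.float64(60.8), 1323)]
[(np.float64(555.5), np.float64(-22.9), 1264), (np.float64(556.7), np.float64(60.8), 1323)]
[(np.float64(556.1), np.float64(-22.8), 1173), (np.float64(557.0), np.float64(60.8), 1279)]
```

Emit:
drive_tool:
  commands: "0.04 0 0 0 0 0 77;0.04 0 0 0 0 0 77;0 0 0 0 0 0 77"

```text
time_s: 9.92
eef_pos: [535.8, 16.2, 98.8]
ee_rot: [0.0, 1.0, -0.003, 0.0]
force: [0.0, -0.3, -0.1]
grip_width: 0.771
grip_force: 0.0
```

Emit:
drive_tool:
  commands: "0.04 0 0 0 0 0 77;0.04 0 0 0 0 0 77;0 0 0 0 0 0 77"

```text
time_s: 10.17
eef_pos: [543.9, 16.2, 98.8]
ee_rot: [0.0, 1.0, -0.003, 0.0]
force: [-1.0, 0.3, 0.7]
grip_width: 0.766
grip_force: 0.0
```

```bash
python3 - <<'E'
from meas import *
p=capture("top"); q=capture("scene"); print(sdiscs(q,200,556))
a=cv2.resize(p["pixels"][130:215,205:310],None,fx=5,fy=5,interpolation=cv2.INTER_CUBIC); b=cv2.resize(q["pixels"][150:256,210:330],None,fx=4,fy=4,interpolation=cv2.INTER_CUBIC)
h=min(a.shape[0],b.shape[0]); o=np.hstack([a[:h],b[:h]]); o=cv2.resize(o,None,fx=.79,fy=.79); cv2.imwrite("pics/a3.png",o[:,:800])
E
```

```text
[(np.float64(571.4), np.float64(-23.1), 1278), (np.float64(572.5), np.float64(60.8), 1304)]
```

View pics/a3.png

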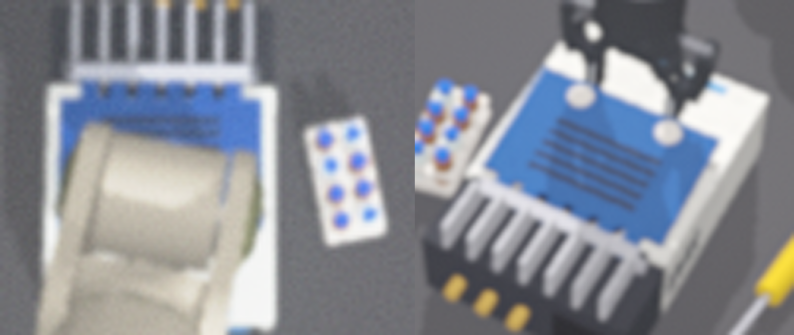

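Emit:
drive_tool:
  commands: "0.03 0 0 0 0 0 77;0.03 0 0 0 0 0 77;0 0 0 0 0 0 77"

```text
time_s: 10.52
eef_pos: [549.6, 16.2, 98.8]
ee_rot: [0.0, 1.0, -0.003, 0.0]
force: [1.2, -0.6, 0.4]
grip_width: 0.768
grip_force: 0.0
```

Emit:
drive_tool:
  commands: "0.02 0 0 0 0 0 77;0.01 0 0 0 0 0 77;0 0 0 0 0 0 77"

```text
time_s: 10.77
eef_pos: [552.4, 16.3, 98.8]
ee_rot: [0.0, 1.0, -0.003, 0.0]
force: [0.4, 0.9, 0.9]
grip_width: 0.767
grip_force: 0.1
```

Emit:
drive_tool:
  commands: "0.015 0 0 0 0 0 77;0 0 0 0 0 0 77"

```text
time_s: 10.93
eef_pos: [553.9, 16.2, 98.8]
ee_rot: [-0.0, 1.0, -0.003, 0.0]
force: [-0.4, -0.5, -1.1]
grip_width: 0.772
grip_force: 0.1
```

Emit:
drive_tool:
  commands: "0.015 0 0 0 0 0 77;0 0 0 0 0 0 77"

```text
time_s: 11.1
eef_pos: [555.5, 16.2, 98.9]
ee_rot: [0.0, 1.0, -0.003, 0.0]
force: [0.2, 0.6, -0.0]
grip_width: 0.771
grip_force: 0.0
```

Little force yet; continue in small steps until it bottoms.

Emit:
drive_tool:
  commands: "0.015 0 0 0 0 0 77;0 0 0 0 0 0 77"

```text
time_s: 11.27
eef_pos: [556.4, 16.2, 98.8]
ee_rot: [-0.0, 1.0, -0.003, -0.001]
force: [-3.5, 0.0, 3.0]
grip_width: 0.771
grip_force: 1.7
```

```bash
python3 - <<'E'
from meas import *
q=capture("scene"); print(sdiscs(q,200,560),sense()["force"])
p=capture("top")
for y in (95,75,-40,-58):
    I,X,Y=warp(p,90,620,720,y-2,y+3); b=(I[:,:,0]-I[:,:,2]).mean(1); print(y,[round(float(X[i]),1) for i in np.where(np.diff(np.sign(b-50)))[0]])
E
```

```text
[(np.float64(573.8), np.float64(-53.0), 2744), (np.float64(566.3), np.float64(19.7), 3089), (np.float64(566.6), np.float64(74.5), 1145), (np.float64(586.8), np.float64(-21.0), 1340), (np.float64(587.9), np.float64(62.8), 1226)] [-4.01522935  0.4144086   2.12150441]
95 [631.5, 678.5]
75 [662.0, 682.0, 697.5, 701.5]
-40 [635.0, 680.0]
-58 [637.0, 678.0]
```

Emit:
drive_tool:
  commands: "0.015 0 0 0 0 0 77;0 0 0 0 0 0 77"

```text
time_s: 11.53
eef_pos: [556.8, 16.3, 98.5]
ee_rot: [-0.0, 1.0, -0.003, -0.002]
force: [-11.2, -0.9, 5.5]
grip_width: 0.774
grip_force: 5.4
```

Emit:
drive_tool:
  commands: "-0.1 0 0 0 0 0 77;0 0 0.3 0 0 0 77;0.17 0.01 0 0 0 0 79;0.16 0 0 0 0 0 79;0 0 -0.15 0 0 0 79;0 0 0 0 0 0 79;0 0 0 0 0 0 79"

```text
time_s: 12.12
eef_pos: [580.8, 17.4, 113.2]
ee_rot: [-0.0, 1.0, -0.003, -0.001]
force: [-0.4, -0.6, -0.0]
grip_width: 0.789
grip_force: 0.0
```

```bash
python3 - <<'E'
from meas import *
print(sense()["eef_pos"])
p=capture("top"); q=capture("scene")
a=cv2.resize(p["pixels"][130:215,205:310],None,fx=4,fy=4,interpolation=cv2.INTER_CUBIC); b=cv2.resize(q["pixels"][155:235,220:310],None,fx=6,fy=6,interpolation=cv2.INTER_CUBIC)
h=min(a.shape[0],b.shape[0]); o=np.hstack([a[:h],b[:h]]); o=cv2.resize(o,None,fx=.79,fy=.79); cv2.imwrite("pics/a4.png",o[:,:800])
E
```

```text
[580.77289211  17.35652628 113.23346823]
```

View pics/a4.png

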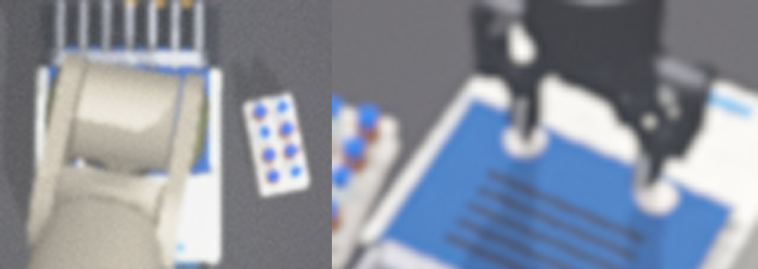

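The fingers stand directly over both white discs (at about (525,140) and (655,195)), so I can press.

Emit:
drive_tool:
  commands: "0 0 -0.03 0 0 0 79;0 0 -0.02 0 0 0 79;0 0 0 0 0 0 79"

```text
time_s: 12.47
eef_pos: [581.2, 17.2, 108.8]
ee_rot: [0.0, 1.0, -0.003, 0.0]
force: [0.2, 0.0, 0.4]
grip_width: 0.791
grip_force: 0.1
```

Emit:
drive_tool:
  commands: "0 0 -0.02 0 0 0 79;0 0 0 0 0 0 79"

```text
time_s: 12.63
eef_pos: [581.0, 17.2, 107.4]
ee_rot: [0.0, 1.0, -0.003, -0.0]
force: [-3.8, -0.4, 4.1]
grip_width: 0.787
grip_force: 2.4
```

Emit:
drive_tool:
  commands: "0 0 -0.02 0 0 0 79;0 0 0 0 0 0 79"

```text
time_s: 12.8
eef_pos: [580.9, 17.2, 105.3]
ee_rot: [0.0, 1.0, -0.003, -0.0]
force: [-3.8, 0.4, 5.6]
grip_width: 0.788
grip_force: 2.8
```

Emit:
drive_tool:
  commands: "0 0 -0.02 0 0 0 79;0 0 0 0 0 0 79"

```text
time_s: 12.97
eef_pos: [581.0, 17.3, 102.7]
ee_rot: [-0.0, 1.0, -0.003, -0.0]
force: [0.2, 0.8, 0.3]
grip_width: 0.791
grip_force: 0.2
```

Emit:
drive_tool:
  commands: "0 0 -0.02 0 0 0 79;0 0 0 0 0 0 79"

```text
time_s: 13.13
eef_pos: [581.0, 17.3, 100.3]
ee_rot: [-0.0, 1.0, -0.003, -0.0]
force: [-0.2, -0.4, -0.1]
grip_width: 0.793
grip_force: 0.0
```

Emit:
drive_tool:
  commands: "0 0 -0.02 0 0 0 79;0 0 0 0 0 0 79"

```text
time_s: 13.3
eef_pos: [581.2, 17.3, 100.0]
ee_rot: [0.0, 1.0, -0.003, 0.0]
force: [-6.0, 0.5, 13.0]
grip_width: 0.791
grip_force: 6.3
```

Emit:
drive_tool:
  commands: "0 0 -0.015 0 0 0 79;0 0 0 0 0 0 79"

```text
time_s: 13.47
eef_pos: [581.2, 17.3, 99.9]
ee_rot: [0.0, 1.0, -0.003, 0.0]
force: [-11.1, 0.4, 25.7]
grip_width: 0.795
grip_force: 12.2
```

Emit:
drive_tool:
  commands: "0 0 0.1 0 0 0 79;0 0 0.3 0 0 0 79;-0.2 0 0.35 0 0 0 79;-0.4 0 0 0 0 0 79;-0.4 0 0 0 0 0 79;-0.4 0 0 0 0 0 79;-0.4 0 0 0 0 0 79;-0.4 0 0 0 0 0 79;0 0 0 0 0 0 79;0 0 0 0 0 0 79"

```text
time_s: 14.3
eef_pos: [360.2, 17.4, 172.7]
ee_rot: [0.0, 1.0, -0.003, 0.001]
force: [-0.6, 0.0, 0.2]
grip_width: 0.788
grip_force: 0.0
```

```bash
python3 - <<'E'
from meas import *
print(sense()["eef_pos"])
p=capture("top"); q=capture("scene")
for pp in (p,q):
    I,X,Y=warp(pp,90,560,610,-60,95); m=(I[:,:,2]>195).astype(np.uint8);n,l,st,ce=cv2.connectedComponentsWithStats(m)
    print([(X[0]+ce[i][1]*.5,Y[0]+ce[i][0]*.5,st[i][4]) for i in range(1,n) if st[i][4]>300])
for y in (95,60,0,-40,-58):
    I,X,Y=warp(p,90,540,720,y-2,y+3); b=(I[:,:,0]-I[:,:,2]).mean(1); print(y,[round(float(X[i]),1) for i in np.where(np.diff(np.sign(b-50)))[0]])
a=cv2.resize(p["pixels"][130:215,205:310],None,fx=4,fy=4,interpolation=cv2.INTER_CUBIC); b=cv2.resize(q["pixels"][150:260,205:320],None,fx=5,fy=5,interpolation=cv2.INTER_CUBIC)
h=max(a.shape[0],b.shape[0]); a=np.vstack([a,np.zeros((h-a.shape[0],a.shape[1],3),np.uint8)]); o=cv2.resize(np.hstack([a,b]),None,fx=.79,fy=.79); cv2.imwrite("pics/a5.png",o)
E
```

```text
[360.1789935   17.36668032 172.68236144]
[(np.float64(568.1459287531807), np.float64(-0.46399491094147294), np.int32(3930)), (np.float64(579.8577712609971), np.float64(59.46676441837732), np.int32(1023))]
[(np.float64(567.9044024013098), np.float64(1.8677460432963429), np.int32(5497)), (np.float64(582.6008206330598), np.float64(61.7274325908558), np.int32(853))]
95 [566.5, 679.0]
60 [590.5, 679.5]
0 [564.5, 681.5]
-40 [564.5, 680.5]
-58 [564.0, 564.5, 676.5]
```

View pics/a5.png

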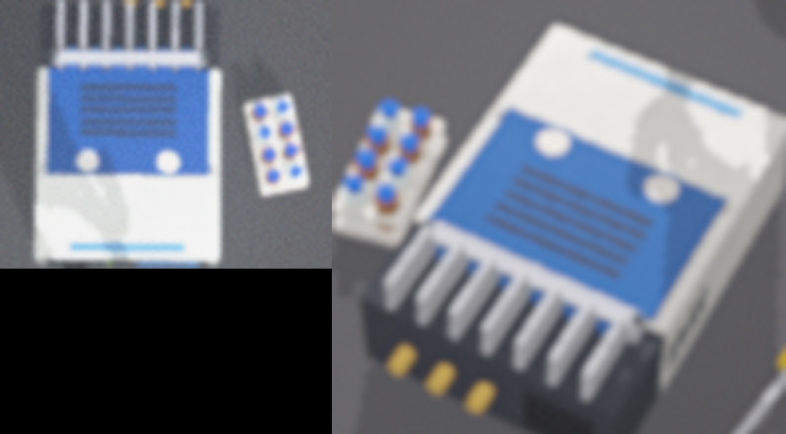

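```bash
python3 - <<'E'
from meas import *
for pp in (capture("top"),capture("scene")):
  for x0 in (568,571):
    I,X,Y=warp(pp,90,x0,610,-60,95); m=(I[:,:,2]>185).astype(np.uint8);n,l,st,ce=cv2.connectedComponentsWithStats(m)
    print(x0,[(round(X[0]+ce[i][1]*.5,1),round(Y[0]+ce[i][0]*.5,1),st[i][4]) for i in range(1,n) if st[i][4]>300])
E
```

```text
568 [(np.float64(578.3), np.float64(-24.0), np.int32(1622)), (np.float64(579.6), np.float64(59.6), np.int32(1155))]
571 [(np.float64(579.4), np.float64(-24.0), np.int32(1448)), (np.float64(579.7), np.float64(59.6), np.int32(1138))]
568 [(np.float64(580.1), np.float64(-22.1), np.int32(1755)), (np.float64(582.1), np.float64(61.9), np.int32(1090))]
571 [(np.float64(581.1), np.float64(-22.1), np.int32(1602)), (np.float64(582.1), np.float64(61.9), np.int32(1090))]
```

```bash
python3 -c "
from rig import *
print(finish_job())"
```

```text
the job is handed in; nothing more can be done
None
```

The cover's teeth are fully in under the strap. I pressed the near edge down until the force dropped, as when the clips give way, and then until it stopped. The last pictures show the cover flat on both sides; nothing else on the bench was touched, and the job is handed in after about 14 s.

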